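Free the brass reference weight from its clamp and set it on the scale

ROBOT

A 6-joint arm with a two-finger parallel gripper is mounted at the origin on the work surface. World frame = base frame: x ahead of the robot, y to its left, z up, the work surface at z = 0. Lengths are in m, angles in rad, forces in N, time in s.
With the tool pointing down it reaches from about 0.15 to 0.775 m from the base axis. Payload 6.1 kg.
Tool frame: the origin (TCP) lies between the finger pads; the fingertips stand 11 mm ahead of it and the grasp point (between the pads) lies 8 mm behind it; z points along the fingers, y is the line along which they close (so a half turn about z gives the same grasp; the last joint's range is limited). The gripper opens to 85 mm and grips with 20 to 120 N. Pads are 22 mm wide; open, the fingers measure 114 mm over their backs; the gripper's body (76 mm by 85 mm) begins 54 mm behind the grasp point. The pads swing forward as they close: fully open they stand 13 mm farther back than shut.
Start: joints at [-1.261, 0.126, -0.04, 1.405, 0, 1.571], TCP at [0.16, -0.5, 0.242] pointing down, gripper open.
Joint ranges: [-2.72, 2.72], [-0.95, 1.95], [-1.27, 1.35], [-1.78, 2.02], [-1.46, 1.47], [-3.14, 3.14]. Speed limits (rad/s): [2.39, 2.39, 3.01, 3.14, 3.14, 3.14].

INTERFACE

Orientations are given as [roll, pitch, yaw] about the fixed x, y, z axes, in that order (R = Rz(yaw) Ry(pitch) Rx(roll)).
In Python, from bench import ctrl, eyes gives the robot as it stands. The module is installed in compiled form; this text tells all that it offers.
- The arm moves only by the tool step_arm, never from a script. Its argument "moves" is a list of rows, each a list of 5 numbers: the shift along the tool's x, y, z in a scale on which 1.0 is 400 mm, then the turn about the tool's z in fractions of the full range, 1 being pi rad, then the opening, from 0 (shut) to 1 (fully open). In form: [[tx, ty, tz, turn, hand], ...]. A call has exactly 5 rows; each row is the pose to reach, as a shift and turn from the pose commanded when the call began, along the tool's axes at that moment; what a row does not reach only later rows make up. A row lasts 1/10 s, in which the tool goes at most 50 mm and 8.59 degrees, less where a joint would pass 70% of its speed; a pose out of reach is approached as far as the arm can. A call with a gripper value outside its range is refused whole. The fingers move at their own pace and stop on an object; "newtons" is the grip in N (left out, the last holds). Time passes only in rows, so rows that repeat a pose let the fingers close, or fill a call up. It gives the time, the measured TCP pose, the force, the opening and the grip force at its end, in the units of the state.
- ctrl.read_state(): the state, without advancing time (a new reading comes with each control period).
- eyes.get_image(name): name is "scene" or "top" or "wrist"; returns the picture (400x640x3 uint8, red, green, blue); there is no depth.
- eyes.camera_params(name): a dict with "intrinsics" (3x3 intrinsics, pixels), "D" ([k1, k2, p1, p2, k3] as OpenCV has them; the pictures are not rectified), "R" (3x3) and "t" (3): a world point X has camera coordinates R X + t. Camera axes: x right, y down, z forward; pixel columns grow to the right and rows downward; lengths in m; the calibration is good to about 2 mm. A picture is of the moment at which its call begins: read the wrist's pose just before it. camera_params takes no time and is no camera call; for the wrist camera it gives the pose at the moment of the call.
- ctrl.sign_off(): hands the job in; it is judged then, once.
The state is a dict: "time_s": time; "qpos": joint angles; "dq": joint speeds; "effort": joint torques, N m; "ee_pos": TCP position; "tool_rot": TCP orientation; "contact_force": force on the tool from outside, world axes, zero at the start; "torque": the same for the moment, N m; "grip_width": finger opening in m; "grip_force": force on a finger pad.
Only numpy, scipy, OpenCV 4.12 (cv2) and the standard library are available. Lean on these libraries where they do the work, as an engineer would, in place of code of your own. Each camera call takes 0.05 s, during which the arm holds its last target. There are 200 camera calls.

TASK

Unscrew the clamp that holds the brass weight until its jaw is clear of the weight; the thread may be left- or right-handed, so try both ways and feel which one loosens. Then lift the brass weight out and set it down upright in the middle of the scale's pan, without dropping it, and let go. Leave the steel weight clamped as it is and do not disturb the other things on the bench.

Things in the scene. Friction and masses are not known exactly. Their poses are not given: they have to be found in the camera images.
- clamp_a: one of two like transport clamps (mm): fixed aluminium plate 165 (x) x 85 (y) x 8, blue block 55 x 50 with top at z 56 under a black round knob at x -42.5; the weight stands at x +42.5 in a rim 8 high with 2 of play. A steel jaw, 20 wide, z 45.5 to 52.5, laps over the weight's shoulder. Origin: plate centre on the bench; x from screw to weight, z up
- knob_a (a point): centre of the top of clamp_a's knob (diameter 36, 24 tall, upright axis), z 84. One clamp has a right-hand, the other a left-hand thread; nothing shows which. Tight is a dead stop 0 to 0.15 rad away at the start; loosening reads under 0.1 N m between moves and ends at a stop 2.5 rad from tight. At a stop it reads 0.15 to 0.6 N m (at 40 N grip) and the fingers slip (harmless)
- nest_a (a point): point on the plate of clamp_a where the middle of the weight's underside stands, 8 mm above the bench
- jaw_a_tip (a point): middle of the orange tip of clamp_a's jaw, z 49: x about +28 in the clamp's frame when tight, +15.5 at the open stop. Loosening the knob draws the jaw back 5 mm per rad (the knob stays at its height). The weight's edge lies at x +21.5 (2 of play); the jaw is clear below x +18.5, about 1.9 rad from tight
- clamp_b: one of two like transport clamps (mm): fixed aluminium plate 165 (x) x 85 (y) x 8, blue block 55 x 50 with top at z 56 under a black round knob at x -42.5; the weight stands at x +42.5 in a rim 8 high with 2 of play. A steel jaw, 20 wide, z 45.5 to 52.5, laps over the weight's shoulder. Origin: plate centre on the bench; x from screw to weight, z up
- knob_b (a point): centre of the top of clamp_b's knob (diameter 36, 24 tall, upright axis), z 84. One clamp has a right-hand, the other a left-hand thread; nothing shows which. Tight is a dead stop 0 to 0.15 rad away at the start; loosening reads under 0.1 N m between moves and ends at a stop 2.5 rad from tight. At a stop it reads 0.15 to 0.6 N m (at 40 N grip) and the fingers slip (harmless)
- nest_b (a point): point on the plate of clamp_b where the middle of the weight's underside stands, 8 mm above the bench
- jaw_b_tip (a point): middle of the orange tip of clamp_b's jaw, z 49: x about +28 in the clamp's frame when tight, +15.5 at the open stop. Loosening the knob draws the jaw back 5 mm per rad (the knob stays at its height). The weight's edge lies at x +21.5 (2 of play); the jaw is clear below x +18.5, about 1.9 rad from tight
- brass_weight: yellow brass knob weight, 0.4 to 0.6 kg: body diameter 42, 36 tall; on it a neck diameter 14, 8 tall; on that a grip knob diameter 24, 18 tall; 62 tall in all. Origin: centre of the underside, z up. At the start it stands in one of the two clamps (either one), under the jaw
- steel_weight: grey steel knob weight, 0.4 to 0.6 kg: body diameter 42, 36 tall; on it a neck diameter 14, 8 tall; on that a grip knob diameter 24, 18 tall; 62 tall in all. Origin: centre of the underside, z up. At the start it stands in one of the two clamps (either one), under the jaw; it stays there
- scale: white bench scale 220 x 220, fixed, with a flat blue pan 185 (x) x 210 (y) on top. Origin: centre of its underside on the bench
- pan (a point): centre of the pan's upper face, 72 above the bench, marked by a thin white circle of diameter 72
- multimeter: yellow and black multimeter, 160 x 85 x 36, behind the clamps; leave it alone. Origin: on its axis, at its underside
- small_weight_1: small brass knob weight, diameter 30, 42 tall, loose on the bench; leave it alone. Origin: on its axis, at its underside
- small_weight_2: small steel knob weight, diameter 24, 32 tall, loose on the bench; leave it alone. Origin: on its axis, at its underside
- screwdriver: screwdriver with a red handle, lying behind the clamps and scale; leave it alone. Origin: under its middle
- brush: hand brush lying behind the clamps and scale; leave it alone. Origin: under its middle
- spray_can: can, diameter 52, 150 tall, standing on the robot's left; leave it alone. Origin: on its axis, at its underside
There are look-alikes about, which are no part of the job. What is shaped like the clamp_a but red is not meant.

How it is judged:
On the way, in this order (a step that is already met when the one before it is completed fails the run):
1. the jaw over the brass weight is drawn back clear of it, the weight still standing in its clamp (((horizontal distance between brass_weight and nest_a below 0.008 m and x of jaw_a_tip in the frame of clamp_a below 0.0185 m) or (horizontal distance between brass_weight and nest_b below 0.008 m and x of jaw_b_tip in the frame of clamp_b below 0.0185 m))), for 0.2 s.
2. the brass weight is lifted out of the clamp (height (world z) of brass_weight above 0.04 m), for 0.1 s.
At the end, for the whole second after the job is handed in: the brass weight stands upright (within 0.1 rad) and still on the scale's pan, its middle within 30 mm of the pan's centre; the steel weight still stands in its clamp with the jaw over it (jaw tip within 3 mm of tight) (horizontal distance between brass_weight and pan below 0.03 m and z of brass_weight in the frame of pan between -0.004 and 0.004 m and angle between brass_weight's own z axis and vertical below 0.1 rad and linear speed of brass_weight below 0.02 m/s and ((horizontal distance between steel_weight and nest_a below 0.008 m and x of jaw_a_tip in the frame of clamp_a above 0.025 m) or (horizontal distance between steel_weight and nest_b below 0.008 m and x of jaw_b_tip in the frame of clamp_b above 0.025 m))); the robot touches nothing.
It fails at once if the brass weight is dropped (moves faster than 0.45 m/s while not in the fingers) (contact force between the fingers and brass_weight below 0.05 N and linear speed of brass_weight above 0.45 m/s).
It fails at once if one of the other things on the bench is moved by more than 30 mm (distance of any of multimeter, small_weight_1, small_weight_2, screwdriver, brush, spray_can from where it was at the start of the episode above 0.03 m).
It also fails if it takes over 72 s, if anything falls off the work surface, if the arm or the gripper's body presses on something with over 40 N, if the wrist force passes 120 N, or if a joint passes its speed limit or range.

## Working session

There is one attempt and no reset: what is moved stays moved. The work goes in short steps, Python scripts to look and compute and a tool call to move; the robot and the scene stay as the last step left them, time stands still between calls to the robot, and variables do not carry over. Pictures are saved under pics/ and viewed, at most 10 in all, crops included, and the job is handed in when it is done.

Besides the shell and the picture viewer there is one more tool, called after "Request:" by a JSON object that holds its "fn" and its "kwargs", one argument or row to a line. step_arm: Moves the arm, as the interface text tells. Its arguments: {"type":"object","properties":{"moves":{"type":"array","items":{"type":"array","items":{"type":"number"}}},"newtons":{"type":"number"}},"required":["moves"]}

```bash
mkdir -p pics
cat > h.py <<'E'
import numpy as np, cv2
from bench import ctrl, eyes
def snap(n,f,crop=None,s=1):
    P=eyes.camera_params(n); im=eyes.get_image(n)
    if crop: im=im[crop[1]:crop[3],crop[0]:crop[2]]
    im=cv2.resize(im,None,fx=s,fy=s,interpolation=cv2.INTER_CUBIC)
    cv2.imwrite('pics/'+f,im[:,:,::-1]); return P
def ray(P,u,v,z):
    x=cv2.undistortPoints(np.array([[[u,v]]],float),np.array(P['intrinsics']),np.array(P['D']))[0,0]
    R=np.array(P['R']);t=np.array(P['t']);c=-R.T@t;d=R.T@np.array([*x,1]); return c+d*(z-c[2])/d[2]
def proj(P,X):
    return cv2.projectPoints(np.array(X,float).reshape(-1,1,3),cv2.Rodrigues(np.array(P['R']))[0],np.array(P['t']),np.array(P['intrinsics']),np.array(P['D']))[0].reshape(-1,2)
E
python3 - <<'E'
from h import *
s=ctrl.read_state(); print(s)
snap('top','top0.png',s=1.25); snap('scene','scene0.png',s=1.25)
E
```

```text
{'time_s': 0.0, 'qpos': array([-1.26096664e+00,  1.26390746e-01, -4.06517439e-02,  1.40537244e+00,
       -2.14866689e-05,  1.57080838e+00]), 'dq': array([ 1.16738360e-03,  1.01309859e-05,  7.19168239e-05,  2.78836781e-04,
       -1.17891801e-03, -2.55049347e-04]), 'effort': array([-7.94999396e-04, -4.35913146e+01,  3.52925348e+01,  1.71948789e-02,
       -1.61899598e-04,  4.33667481e-06]), 'ee_pos': array([ 0.15994394, -0.49962669,  0.24150278]), 'tool_rot': array([-3.13997405e+00,  2.15061511e-05,  3.09817672e-01]), 'contact_force': array([0.2727407 , 0.25032842, 0.29327552]), 'torque': array([ 0.03459309, -0.00269693, -0.0046034 ]), 'grip_force': 0.0, 'grip_width': 0.08499395203158151}
```

View pics/top0.png

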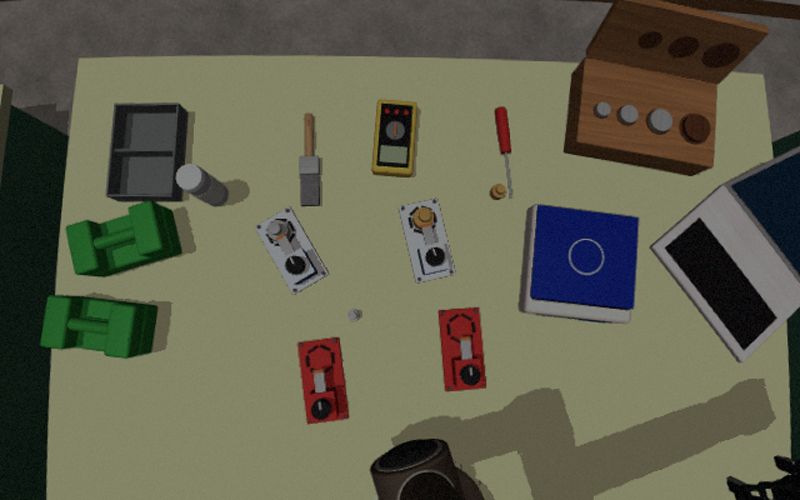

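View pics/scene0.png

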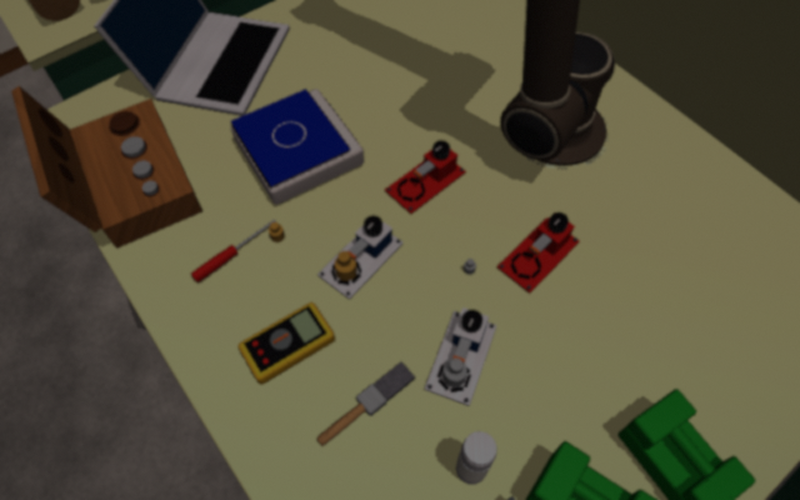

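The top view shows the brass weight at about (425,215) under the right-hand blue clamp, its knob at (435,257). The pan circle is at (586,257), and the steel clamp is on the left at (280,230). The red clamps are the look-alikes.

Run:
```python
from h import *
P=snap('top','topc.png',(305,145,545,265),3.33)
for n,u,v,z in [('knob',435,257,.084),('wt',425,215,.070),('pan',586,257,.072)]:
    print(n,ray(P,u/1.25,v/1.25,z).round(4))
print(-np.array(P['R']).T@P['t'])
```

```text
knob [0.517  0.0037 0.084 ]
wt [0.6006 0.0215 0.07  ]
pan [ 0.5207 -0.2967  0.072 ]
[0.43233321 0.1024611  0.96596164]
```

View pics/topc.png

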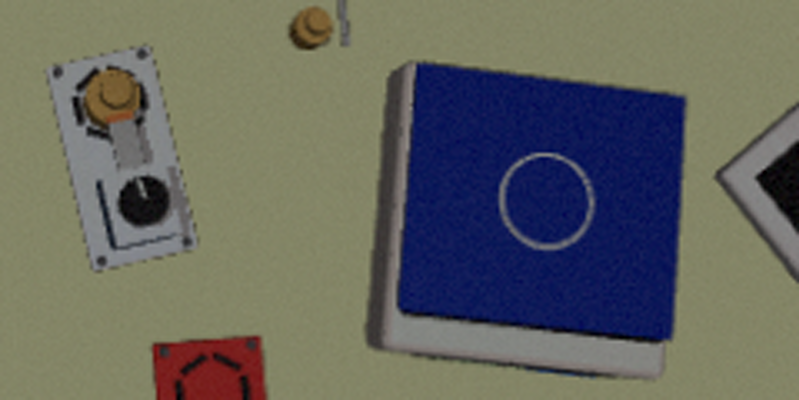

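The rows are not in the units I measure in: shifts go in shares of 400 mm and turns go in shares of pi rad. I convert before sending: 200 mm / 400 = 0.5, 160 mm / 400 = 0.4, 17.7 degrees / 180 = 0.0983.

Request:
{"fn": "step_arm", "kwargs": {
  "moves": [
    [0.1,-0.075,0,0.0222,1],
    [0.2,-0.15,0,0.0444,1],
    [0.3,-0.225,0,0.0667,1],
    [0.4,-0.3,0,0.0889,1],
    [0.5,-0.375,0,0.0983,1]
  ],
  "newtons": 40
}}

```text
time_s: 0.65
ee_pos: [0.3053, -0.2944, 0.2422]
tool_rot: [-3.142, -0.0, -0.002]
contact_force: [1.2, -0.5, 0.1]
grip_width: 0.0851
grip_force: 0.0
```

Request:
{"fn": "step_arm", "kwargs": {
  "moves": [
    [0.0625,-0.1,0,0,1],
    [0.125,-0.2,0,0,1],
    [0.2,-0.3,0,0,1],
    [0.275,-0.3875,0,0,1],
    [0.3375,-0.475,0,0,1]
  ]
}}

```text
time_s: 1.15
ee_pos: [0.4407, -0.1041, 0.2422]
tool_rot: [3.141, -0.0, 0.002]
contact_force: [-0.1, -2.3, -0.6]
grip_width: 0.0853
grip_force: 0.0
```

To row units: -110 mm / 400 = -0.275, -105 mm / 400 = -0.2625.

Request:
{"fn": "step_arm", "kwargs": {
  "moves": [
    [0.0625,-0.0875,0,0,1],
    [0.125,-0.175,0,0,1],
    [0.175,-0.2625,0,0,1],
    [0.1875,-0.275,0,0,1],
    [0.1875,-0.275,0,0,1]
  ]
}}

```text
time_s: 1.65
ee_pos: [0.5149, 0.0028, 0.2416]
tool_rot: [-3.14, 0.001, 0.006]
contact_force: [0.2, -0.7, -0.5]
grip_width: 0.0859
grip_force: 0.0
```

Run:
```python
from h import *
s=ctrl.read_state(); print(s['time_s'],s['ee_pos'],s['tool_rot'],s['qpos'])
P=snap('wrist','w1.png',s=1.25); np.save('P1.npy',P,allow_pickle=True)
print(proj(P,[[.517,.004,.084],[.6006,.0215,.07]])*1.25)
```

```text
1.65 [0.51488598 0.00284997 0.2415694 ] [-3.14018625e+00  1.34800788e-03  5.68643252e-03] [ 4.75868613e-03  1.07744244e-01 -6.16761142e-02  1.40272528e+00
  1.40515300e-03  3.14066491e+00]
[[402.27190889 240.54490986]
 [380.88626141 134.48353701]]
```

View pics/w1.png

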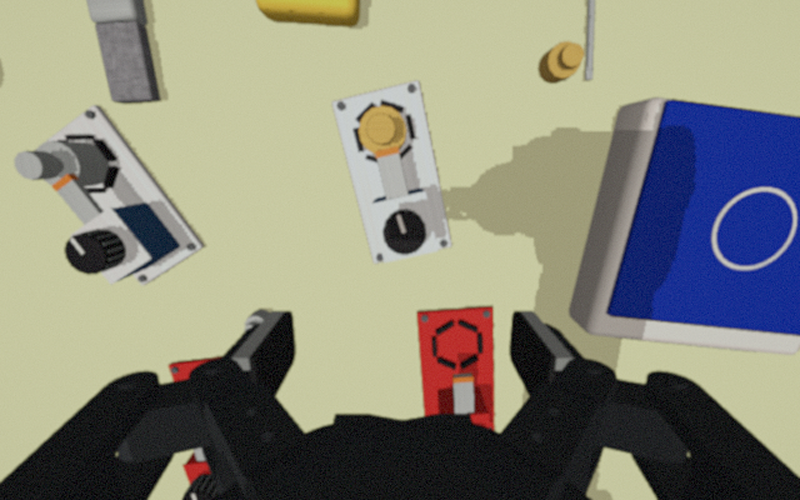

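Run:
```python
from h import *
P=np.load('P1.npy',allow_pickle=True).item()
for n,u,v,z in [('knob',404,230,.084),('wt',382,126,.070),('pan',755,228,.072),('c1',341,105,.008),('c2',412,88,.008),('c3',380,257,.008),('c4',444,243,.008)]:
    print(n,ray(P,u/1.25,v/1.25,z).round(4))
```

```text
knob [0.5258 0.0026 0.084 ]
wt [0.607  0.0205 0.07  ]
pan [ 0.5269 -0.2981  0.072 ]
c1 [0.6307 0.0625 0.008 ]
c2 [ 0.6458 -0.0044  0.008 ]
c3 [0.4819 0.0274 0.008 ]
c4 [ 0.4974 -0.0394  0.008 ]
```

To row units: -42.5 degrees / 180 = -0.2361.

Request:
{"fn": "step_arm", "kwargs": {
  "moves": [
    [0,0,0,-0.0472,1],
    [0,0,0,-0.0944,1],
    [0,0,0,-0.1417,1],
    [0,0,0,-0.1889,1],
    [0,0,0,-0.2361,1]
  ]
}}

```text
time_s: 2.2
ee_pos: [0.5137, 0.0004, 0.2426]
tool_rot: [-3.141, -0.001, 0.749]
contact_force: [0.4, -0.2, -0.2]
grip_width: 0.0857
grip_force: 0.0
```

To row units: -42.5 degrees / 180 = -0.2361.

Request:
{"fn": "step_arm", "kwargs": {
  "moves": [
    [0,0,0,-0.0472,1],
    [0,0,0,-0.0944,1],
    [0,0,0,-0.1417,1],
    [0,0,0,-0.1889,1],
    [0,0,0,-0.2361,1]
  ]
}}

```text
time_s: 2.7
ee_pos: [0.5137, 0.0004, 0.2426]
tool_rot: [-3.142, -0.001, 1.491]
contact_force: [0.8, -0.7, 0.1]
grip_width: 0.0852
grip_force: 0.0
```

To row units: -42.5 degrees / 180 = -0.2361.

Request:
{"fn": "step_arm", "kwargs": {
  "moves": [
    [0,0,0,-0.0472,1],
    [0,0,0,-0.0944,1],
    [0,0,0,-0.1417,1],
    [0,0,0,-0.1889,1],
    [0,0,0,-0.2361,1]
  ]
}}

```text
time_s: 3.2
ee_pos: [0.5136, 0.0004, 0.2426]
tool_rot: [3.141, -0.001, 2.232]
contact_force: [0.4, 0.0, 0.4]
grip_width: 0.0854
grip_force: 0.0
```

To row units: -42.5 degrees / 180 = -0.2361.

Request:
{"fn": "step_arm", "kwargs": {
  "moves": [
    [0,0,0,-0.0472,1],
    [0,0,0,-0.0944,1],
    [0,0,0,-0.1417,1],
    [0,0,0,-0.1889,1],
    [0,0,0,-0.2361,1]
  ]
}}

```text
time_s: 3.7
ee_pos: [0.5137, 0.0003, 0.2426]
tool_rot: [3.14, -0.0, 2.974]
contact_force: [-0.4, -0.7, -0.0]
grip_width: 0.0853
grip_force: 0.0
```

Run:
```python
from h import *
s=ctrl.read_state(); print(s['time_s'],s['ee_pos'],s['tool_rot'],s['qpos'])
```

```text
3.7 [5.13668745e-01 3.05759723e-04 2.42570223e-01] [ 3.14032332e+00 -1.92820585e-04  2.97402529e+00] [-1.15748467e-04  1.04311501e-01 -6.33453184e-02  1.40311807e+00
  1.28371244e-03  1.67451756e-01]
```

The wrist view shows the brass clamp's knob at (404,230), the weight's top at (382,126), and plate corners at (341,105), (412,88), (380,257) and (444,243). I'll check these from the turned-around camera to cancel its bias.

Run:
```python
from h import *
P=snap('wrist','w2.png',s=1.25); np.save('P2.npy',P,allow_pickle=True)
print(proj(P,[[.523,.002,.084],[.6053,.0215,.07]])*1.25, -np.array(P['R']).T@P['t'])
```

```text
[[404.17831962 250.79919272]
 [439.61290513 328.5107593 ]] [0.44953317 0.01207353 0.37381448]
```

View pics/w2.png

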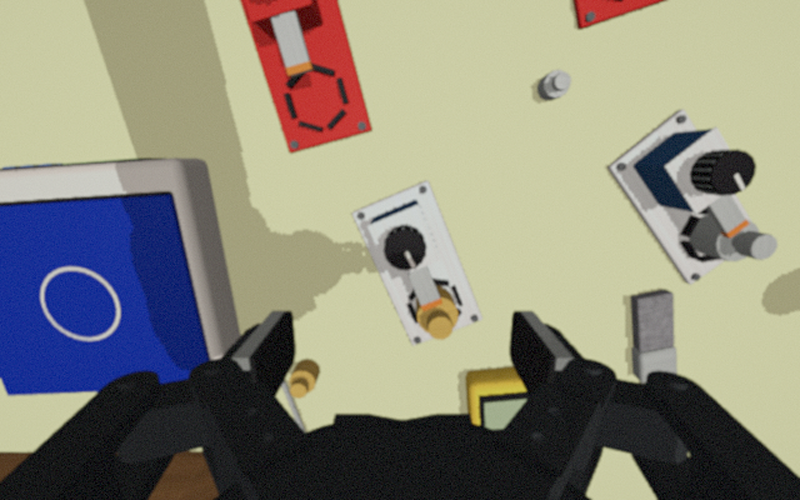

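The turned view puts the knob at (405,245), the weight's top at (440,321), corners at (361,216), (424,188), (417,340) and (475,318), and the pan circle at (80,303).

Run:
```python
from h import *
P=np.load('P2.npy',allow_pickle=True).item()
for n,u,v,z in [('knob',405,245,.084),('wt',440,320,.070),('pan',80,303,.072)]:
    print(n,ray(P,u/1.25,v/1.25,z).round(4))
c=np.array([ray(P,u/1.25,v/1.25,.008) for u,v in [(361,216),(424,188),(417,340),(475,318)]])
m=c.mean(0);d=(c[2]+c[3]-c[0]-c[1])[:2];d/=np.linalg.norm(d);print(m,np.arctan2(d[1],d[0]),m[:2]-.0425*d,m[:2]+.0425*d)
```

```text
knob [0.5182 0.0035 0.084 ]
wt [0.5969 0.0231 0.07  ]
pan [ 0.5246 -0.2969  0.072 ]
[0.56453082 0.01296818 0.008     ] 0.22597722962341069 [0.52311136 0.00344568] [0.60595028 0.02249068]
```

To row units: 125 mm / 400 = 0.3125, 110 mm / 400 = 0.275.

Request:
{"fn": "step_arm", "kwargs": {
  "moves": [
    [-0.02,0.01,0.075,0,1],
    [-0.02,0.01,0.15,0,1],
    [-0.02,0.01,0.225,0,1],
    [-0.02,0.01,0.275,0,1],
    [-0.02,0.01,0.3125,0,1]
  ]
}}

```text
time_s: 4.25
ee_pos: [0.5217, 0.0034, 0.1158]
tool_rot: [3.141, -0.002, 2.966]
contact_force: [1.0, 0.2, 0.4]
grip_width: 0.0852
grip_force: 0.0
```

To row units: 49 mm / 400 = 0.1225, 45 mm / 400 = 0.1125.

Request:
{"fn": "step_arm", "kwargs": {
  "moves": [
    [0,0,0.05,0,1],
    [0,0,0.0875,0,1],
    [0,0,0.1125,0,1],
    [0,0,0.1225,0,1],
    [0,0,0.1225,0,1]
  ]
}}

```text
time_s: 4.75
ee_pos: [0.5228, 0.0043, 0.0682]
tool_rot: [3.14, -0.001, 2.969]
contact_force: [-0.0, -0.5, 0.3]
grip_width: 0.0854
grip_force: 0.0
```

Request:
{"fn": "step_arm", "kwargs": {
  "moves": [
    [0,0,0,0,0.3],
    [0,0,0,0,0.3],
    [0,0,0,0,0.3],
    [0,0,0,0,0],
    [0,0,0,0,0]
  ],
  "newtons": 40
}}

```text
time_s: 5.25
ee_pos: [0.523, 0.0013, 0.0697]
tool_rot: [-3.135, 0.002, 2.969]
contact_force: [-4.6, -13.9, 8.3]
grip_width: 0.0352
grip_force: 39.6
```

Request:
{"fn": "step_arm", "kwargs": {
  "moves": [
    [0,0,0,0,0],
    [0,0,0,0,0],
    [0,0,0,0,0],
    [0,0,0,0,0],
    [0,0,0,0,0]
  ]
}}

```text
time_s: 5.75
ee_pos: [0.523, 0.0013, 0.0697]
tool_rot: [-3.135, 0.002, 2.969]
contact_force: [-3.4, -14.3, 8.4]
grip_width: 0.0348
grip_force: 39.6
```

Run:
```python
from h import *
s=ctrl.read_state(); print(s)
```

```text
{'time_s': 5.75, 'qpos': array([ 0.00619793,  0.17926842, -0.36138162,  1.02951738, -0.00668573,
        0.17906502]), 'dq': array([ 6.45010913e-04, -2.80790351e-05,  8.82214560e-05, -1.21381196e-03,
        1.29987647e-03,  6.37833211e-04]), 'effort': array([ 7.09072933e+00, -4.01611769e+01,  3.17195821e+01, -2.02443592e+00,
        3.97685230e+00,  1.06850886e-02]), 'ee_pos': array([0.52299592, 0.00133942, 0.06969697]), 'tool_rot': array([-3.13512584e+00,  1.80963639e-03,  2.96872931e+00]), 'contact_force': array([ -3.40912953, -14.3078682 ,   8.39421762]), 'torque': array([-2.86753725,  0.96152715, -0.02002886]), 'grip_force': 39.62967038154602, 'grip_width': 0.034779860212765426}
```

To row units: -3 mm / 400 = -0.0075, -1 mm / 400 = -0.0025, 12 degrees / 180 = 0.0667.

Request:
{"fn": "step_arm", "kwargs": {
  "moves": [
    [0,-0.0075,-0.0025,0,0],
    [0,-0.0075,-0.0025,0,0],
    [0,-0.0075,-0.0025,0.0222,0],
    [0,-0.0075,-0.0025,0.0444,0],
    [0,-0.0075,-0.0025,0.0667,0]
  ]
}}

```text
time_s: 6.25
ee_pos: [0.5243, 0.0004, 0.07]
tool_rot: [-3.14, 0.004, 2.76]
contact_force: [5.2, -9.8, -2.9]
grip_width: 0.0348
grip_force: 40.6
```

```bash
cat > st.py <<'E'
from h import *
s=ctrl.read_state(); print(s['time_s'],s['ee_pos'].round(4),s['tool_rot'].round(3),'q6',s['qpos'][5].round(3),'F',s['contact_force'].round(1),'T',s['torque'].round(3),s['grip_width'].round(4),s['grip_force'])
E
python3 st.py
```

```text
Traceback (most recent call last):
  File "st.py", line 2, in <module>
    s=ctrl.read_state(); print(s['time_s'],s['ee_pos'].round(4),s['tool_rot'].round(3),'q6',s['qpos'][5].round(3),'F',s['contact_force'].round(1),'T',s['torque'].round(3),s['grip_width'].round(4),s['grip_force'])
                                                                                                                                                                           ^^^^^^^^^^^^^^^^^^^^^
AttributeError: 'float' object has no attribute 'round'
```

```bash
sed -i "s/s\['grip_width'\].round(4)/s['grip_width']/" st.py
python3 st.py
```

```text
6.25 [5.243e-01 4.000e-04 7.000e-02] [-3.14   0.004  2.76 ] q6 0.384 F [ 5.2 -9.8 -2.9] T [-1.957 -0.834  1.021] 0.03484286662283988 40.62967300415039
```

Request:
{"fn": "step_arm", "kwargs": {
  "moves": [
    [0,0,0,0,0],
    [0,0,0,0,0],
    [0,0,0,0,0],
    [0,0,0,0,0],
    [0,0,0,0,0]
  ]
}}

```text
time_s: 6.75
ee_pos: [0.5243, 0.0004, 0.07]
tool_rot: [-3.14, 0.004, 2.762]
contact_force: [4.5, -8.1, -0.1]
grip_width: 0.0346
grip_force: 41.0
```

```bash
python3 st.py
```

```text
6.75 [5.243e-01 4.000e-04 7.000e-02] [-3.14   0.004  2.762] q6 0.381 F [ 4.5 -8.1 -0.1] T [-1.725 -0.866  0.715] 0.034622522691467254 40.95829904079437
```

To row units: -1.5 mm / 400 = -0.0038, -1 mm / 400 = -0.0025, -28 degrees / 180 = -0.1556.

Request:
{"fn": "step_arm", "kwargs": {
  "moves": [
    [-0.0038,-0.0025,0,-0.0278,0],
    [-0.0038,-0.0025,0,-0.0667,0],
    [-0.0038,-0.0025,0,-0.1111,0],
    [-0.0038,-0.0025,0,-0.1556,0],
    [-0.0038,-0.0025,0,-0.1556,0]
  ]
}}

```text
time_s: 7.25
ee_pos: [0.5245, 0.0016, 0.0699]
tool_rot: [3.138, 0.002, -3.032]
contact_force: [1.5, 4.3, 3.3]
grip_width: 0.035
grip_force: 41.2
```

Request:
{"fn": "step_arm", "kwargs": {
  "moves": [
    [0,0,0,0,0],
    [0,0,0,0,0],
    [0,0,0,0,0],
    [0,0,0,0,0],
    [0,0,0,0,0]
  ]
}}

```text
time_s: 7.75
ee_pos: [0.5245, 0.0016, 0.0699]
tool_rot: [3.138, 0.002, -3.036]
contact_force: [1.0, 4.9, 3.0]
grip_width: 0.0346
grip_force: 41.3
```

```bash
python3 st.py
```

```text
7.75 [0.5245 0.0016 0.0699] [ 3.138e+00  2.000e-03 -3.036e+00] q6 -0.105 F [1.  4.9 3. ] T [ 1.04  -0.401  0.016] 0.03455382982691894 41.25587224960327
```

To row units: 1 mm / 400 = 0.0025, -35 degrees / 180 = -0.1944.

Request:
{"fn": "step_arm", "kwargs": {
  "moves": [
    [0,0.0025,0,-0.0389,0],
    [0,0.0025,0,-0.0778,0],
    [0,0.0025,0,-0.1167,0],
    [0,0.0025,0,-0.1556,0],
    [0,0.0025,0,-0.1944,0]
  ]
}}

```text
time_s: 8.25
ee_pos: [0.5238, 0.0034, 0.0699]
tool_rot: [3.138, 0.005, -2.42]
contact_force: [-0.8, 9.6, 6.0]
grip_width: 0.0347
grip_force: 41.4
```

To row units: -35 degrees / 180 = -0.1944.

Request:
{"fn": "step_arm", "kwargs": {
  "moves": [
    [0,0,0,-0.0389,0],
    [0,0,0,-0.0778,0],
    [0,0,0,-0.1167,0],
    [0,0,0,-0.1556,0],
    [0,0,0,-0.1944,0]
  ]
}}

```text
time_s: 8.75
ee_pos: [0.5222, 0.0043, 0.0699]
tool_rot: [3.138, 0.008, -1.808]
contact_force: [-7.5, 12.3, 11.1]
grip_width: 0.0348
grip_force: 41.8
```

To row units: -32 degrees / 180 = -0.1778.

Request:
{"fn": "step_arm", "kwargs": {
  "moves": [
    [0,0,0,-0.0389,0],
    [0,0,0,-0.0778,0],
    [0,0,0,-0.1167,0],
    [0,0,0,-0.1556,0],
    [0,0,0,-0.1778,0]
  ]
}}

```text
time_s: 9.25
ee_pos: [0.5205, 0.0043, 0.0698]
tool_rot: [3.139, 0.009, -1.251]
contact_force: [-12.6, 11.9, 15.7]
grip_width: 0.0348
grip_force: 42.3
```

Request:
{"fn": "step_arm", "kwargs": {
  "moves": [
    [0,0,0,0,0],
    [0,0,0,0,0],
    [0,0,0,0,0],
    [0,0,0,0,0],
    [0,0,0,0,0]
  ]
}}

```text
time_s: 9.75
ee_pos: [0.5205, 0.0042, 0.0698]
tool_rot: [3.139, 0.009, -1.254]
contact_force: [-12.5, 10.8, 13.4]
grip_width: 0.0348
grip_force: 42.4
```

```bash
python3 st.py
```

```text
9.75 [0.5205 0.0042 0.0698] [ 3.139  0.009 -1.254] q6 -1.883 F [-12.5  10.8  13.4] T [2.398 2.476 0.042] 0.03477004109021939 42.39201486110687
```

To row units: -30 mm / 400 = -0.075.

Request:
{"fn": "step_arm", "kwargs": {
  "moves": [
    [0,0,0,0,0.75],
    [0,0,0,0,0.75],
    [0,0,0,0,0.75],
    [0,0,0,0,0.75],
    [0,0,-0.075,0,0.75]
  ]
}}

```text
time_s: 10.25
ee_pos: [0.521, 0.0011, 0.0959]
tool_rot: [3.135, 0.004, -1.254]
contact_force: [-0.0, -0.1, 0.1]
grip_width: 0.064
grip_force: 0.0
```

To row units: -60 mm / 400 = -0.15, -40 mm / 400 = -0.1, 36 degrees / 180 = 0.2.

Request:
{"fn": "step_arm", "kwargs": {
  "moves": [
    [0,0,-0.1,0.0222,0.75],
    [0,0,-0.15,0.0667,0.75],
    [0,0,-0.15,0.1111,0.75],
    [0,0,-0.15,0.1556,0.75],
    [0,0,-0.15,0.2,0.75]
  ]
}}

```text
time_s: 10.75
ee_pos: [0.5237, 0.001, 0.1594]
tool_rot: [3.141, 0.001, -1.888]
contact_force: [-1.0, -0.5, -0.8]
grip_width: 0.064
grip_force: 0.0
```

To row units: 40 degrees / 180 = 0.2222.

Request:
{"fn": "step_arm", "kwargs": {
  "moves": [
    [0,0,0,0.0444,0.75],
    [0,0,0,0.0889,0.75],
    [0,0,0,0.1333,0.75],
    [0,0,0,0.1778,0.75],
    [0,0,0,0.2222,0.75]
  ]
}}

```text
time_s: 11.25
ee_pos: [0.5236, 0.001, 0.1591]
tool_rot: [3.14, 0.0, -2.586]
contact_force: [-0.7, -0.1, -0.7]
grip_width: 0.0638
grip_force: 0.0
```

To row units: 19 degrees / 180 = 0.1056.

Request:
{"fn": "step_arm", "kwargs": {
  "moves": [
    [0,0,0,0.0444,0.75],
    [0,0,0,0.0889,0.75],
    [0,0,0,0.1056,0.75],
    [0,0,0,0.1056,0.75],
    [0,0,0,0.1056,0.75]
  ]
}}

```text
time_s: 11.75
ee_pos: [0.5236, 0.0011, 0.1592]
tool_rot: [3.14, 0.0, -2.91]
contact_force: [-0.3, -0.1, -0.5]
grip_width: 0.0641
grip_force: 0.0
```

```bash
python3 st.py
python3 - <<'E'
from h import *
snap('wrist','w3.png',(160,80,480,320),2.5)
s=ctrl.read_state();from scipy.spatial.transform import Rotation as R
print(R.from_euler('xyz',s['tool_rot']).as_matrix().T@(np.array([.605,.022,.060])-s['ee_pos'])*1e3)
E
```

```text
11.75 [0.5236 0.0011 0.1592] [ 3.14  0.   -2.91] q6 -0.23 F [-0.3 -0.1 -0.5] T [ 0.04  -0.004  0.009] 0.06408419720253018 0.0
[-84.03349542   1.52724761  99.24926993]
```

View pics/w3.png

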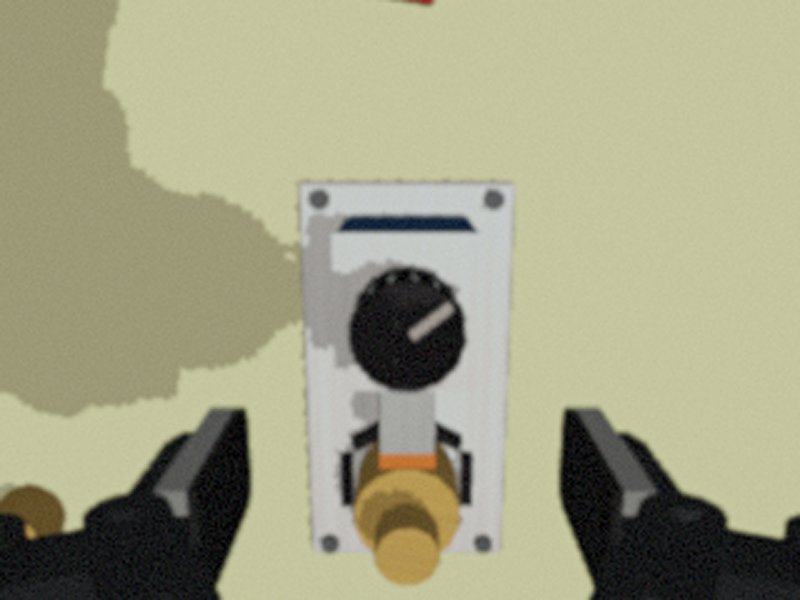

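The jaw tip's orange strip is at (408,461) in the crop and the weight's body top begins around y 465. I'll compute the jaw position before lifting.

Run:
```python
from h import *
P=eyes.camera_params('wrist')
c=np.array([ray(P,160+u/2.5,80+v/2.5,.008) for u,v in [(319,199),(493,199),(330,544),(483,543)]])
m=c.mean(0)[:2];d=(c[2]+c[3]-c[0]-c[1])[:2];d/=np.linalg.norm(d);print(m,d)
fx=lambda v,z,u=408:((ray(P,160+u/2.5,80+v/2.5,z)[:2]-m)@d*1e3).round(1)
print('jaw edge top',fx(468,.0525),'orange start',fx(455,.0525),'knob',fx(327,.084),'wt top',fx(555,.07),'body edges', fx(468,.044))
a=ray(P,160+408/2.5,80+327/2.5,.084);b=ray(P,160+452/2.5,80+306/2.5,.084)
print(np.arctan2(*(b-a)[1::-1])-np.arctan2(d[1],d[0]))
```

```text
[0.56454843 0.01261793] [0.97309378 0.2304094 ]
jaw edge top 16.1 orange start 10.9 knob -46.7 wt top 40.6 body edges 20.5
2.029991466721031
```

The margin on the jaw is thin (knob marker has turned only about 2.0 rad), so I'll turn it a bit further to the open stop first.

To row units: 89 mm / 400 = 0.2225, 80 mm / 400 = 0.2.

Request:
{"fn": "step_arm", "kwargs": {
  "moves": [
    [0,0.005,0.075,0,0.75],
    [0,0.005,0.15,0,0.75],
    [0,0.005,0.2,0,0.75],
    [0,0.005,0.2225,0,0.75],
    [0,0.005,0.2225,0,0.75]
  ]
}}

```text
time_s: 12.3
ee_pos: [0.5222, 0.0033, 0.0693]
tool_rot: [3.14, -0.002, -2.91]
contact_force: [0.0, 0.3, 0.9]
grip_width: 0.0637
grip_force: 0.0
```

Request:
{"fn": "step_arm", "kwargs": {
  "moves": [
    [0,0,0,0,0],
    [0,0,0,0,0],
    [0,0,0,0,0],
    [0,0,0,0,0],
    [0,0,0,0,0]
  ]
}}

```text
time_s: 12.8
ee_pos: [0.5243, 0.0022, 0.0721]
tool_rot: [-3.14, 0.003, -2.911]
contact_force: [-0.2, -5.3, 4.7]
grip_width: 0.0345
grip_force: 39.9
```

To row units: -23 degrees / 180 = -0.1278.

Request:
{"fn": "step_arm", "kwargs": {
  "moves": [
    [0,0,0,-0.0333,0],
    [0,0,0,-0.0667,0],
    [0,0,0,-0.1,0],
    [0,0,0,-0.1278,0],
    [0,0,0,-0.1278,0]
  ]
}}

```text
time_s: 13.3
ee_pos: [0.5255, 0.0045, 0.0721]
tool_rot: [3.141, 0.007, -2.508]
contact_force: [3.8, 4.8, 1.4]
grip_width: 0.0348
grip_force: 40.3
```

```bash
python3 st.py
```

```text
13.3 [0.5255 0.0045 0.0721] [ 3.141  0.007 -2.508] q6 -0.627 F [3.8 4.8 1.4] T [ 0.889 -0.895 -0.455] 0.034810337993861094 40.334903597831726
```

The torque of −0.455 N m means the open stop has been reached.

Request:
{"fn": "step_arm", "kwargs": {
  "moves": [
    [0,0,0,0,0.75],
    [0,0,0,0,0.75],
    [0,0,0,0,0.75],
    [0,0,0,0,0.75],
    [0,0,-0.075,0,0.75]
  ]
}}

```text
time_s: 13.8
ee_pos: [0.5203, 0.0032, 0.097]
tool_rot: [3.136, -0.005, -2.509]
contact_force: [0.5, 1.0, -0.6]
grip_width: 0.0639
grip_force: 0.0
```

To row units: -60 mm / 400 = -0.15, -50 mm / 400 = -0.125, 23 degrees / 180 = 0.1278.

Request:
{"fn": "step_arm", "kwargs": {
  "moves": [
    [0,0,-0.125,0.0333,0.75],
    [0,0,-0.15,0.0722,0.75],
    [0,0,-0.15,0.1111,0.75],
    [0,0,-0.15,0.1278,0.75],
    [0,0,-0.15,0.1278,0.75]
  ]
}}

```text
time_s: 14.3
ee_pos: [0.523, 0.0031, 0.1604]
tool_rot: [3.14, 0.0, -2.911]
contact_force: [-0.2, -0.4, -0.5]
grip_width: 0.064
grip_force: 0.0
```

```bash
cat > rel.py <<'E'
import sys
from h import *
from scipy.spatial.transform import Rotation as R
s=ctrl.read_state();T=np.array(list(map(float,sys.argv[1:4])))
print((R.from_euler('xyz',s['tool_rot']).as_matrix().T@(T-s['ee_pos'])*1e3).round(1))
E
python3 st.py; python3 rel.py .605 .022 .060
```

```text
14.3 [0.523  0.0031 0.1604] [ 3.14   0.    -2.911] q6 -0.226 F [-0.2 -0.4 -0.5] T [-0.059 -0.045 -0.047] 0.06396621196193968 0.0
[-84.1  -0.5 100.4]
```

To row units: -84 mm / 400 = -0.21, 75 mm / 400 = 0.1875.

Request:
{"fn": "step_arm", "kwargs": {
  "moves": [
    [-0.075,0,0,0,0.75],
    [-0.15,0,0,0,0.75],
    [-0.21,0,0.05,0,0.75],
    [-0.21,0,0.125,0,0.75],
    [-0.21,0,0.1875,0,0.75]
  ]
}}

```text
time_s: 14.8
ee_pos: [0.6051, 0.0227, 0.0834]
tool_rot: [3.14, -0.001, -2.909]
contact_force: [0.3, -0.4, -0.4]
grip_width: 0.0644
grip_force: 0.0
```

To row units: 25 mm / 400 = 0.0625, 22 mm / 400 = 0.055.

Request:
{"fn": "step_arm", "kwargs": {
  "moves": [
    [0,0,0.03,0,0.75],
    [0,0,0.055,0,0.75],
    [0,0,0.0625,0,0.75],
    [0,0,0.0625,0,0.75],
    [0,0,0.0625,0,0.75]
  ]
}}

```text
time_s: 15.3
ee_pos: [0.6055, 0.0225, 0.0616]
tool_rot: [3.14, 0.002, -2.911]
contact_force: [-0.3, 0.2, 0.5]
grip_width: 0.064
grip_force: 0.0
```

Request:
{"fn": "step_arm", "kwargs": {
  "moves": [
    [0,0,0,0,0.4],
    [0,0,0,0,0.4],
    [0,0,0,0,0],
    [0,0,0,0,0],
    [0,0,0,0,0]
  ],
  "newtons": 50
}}

```text
time_s: 15.8
ee_pos: [0.6053, 0.0223, 0.061]
tool_rot: [3.141, 0.002, -2.911]
contact_force: [0.1, -2.0, 4.5]
grip_width: 0.0224
grip_force: 48.9
```

Request:
{"fn": "step_arm", "kwargs": {
  "moves": [
    [0,0,0,0,0],
    [0,0,0,0,0],
    [0,0,0,0,0],
    [0,0,0,0,0],
    [0,0,0,0,0]
  ]
}}

```text
time_s: 16.3
ee_pos: [0.6053, 0.0223, 0.061]
tool_rot: [3.141, 0.001, -2.911]
contact_force: [-0.1, -2.1, 5.7]
grip_width: 0.0223
grip_force: 49.0
```

```bash
python3 st.py
```

```text
16.3 [0.6053 0.0223 0.061 ] [ 3.141e+00  1.000e-03 -2.911e+00] q6 -0.194 F [-0.1 -2.1  5.7] T [-0.416  0.072  0.063] 0.022299789363125086 48.972617983818054
```

Request:
{"fn": "step_arm", "kwargs": {
  "moves": [
    [0,0,-0.015,0,0],
    [0,0,-0.04,0,0],
    [0,0,-0.085,0,0],
    [0,0,-0.135,0,0],
    [0,0,-0.185,0,0]
  ]
}}

```text
time_s: 16.8
ee_pos: [0.6041, 0.0227, 0.1345]
tool_rot: [3.139, -0.002, -2.911]
contact_force: [-0.1, 0.4, -4.7]
grip_width: 0.022
grip_force: 49.3
```

To row units: -56 mm / 400 = -0.14, -50 mm / 400 = -0.125.

Request:
{"fn": "step_arm", "kwargs": {
  "moves": [
    [0,0,-0.05,0,0],
    [0,0,-0.095,0,0],
    [0,0,-0.125,0,0],
    [0,0,-0.14,0,0],
    [0,0,-0.14,0,0]
  ]
}}

```text
time_s: 17.3
ee_pos: [0.605, 0.0224, 0.1907]
tool_rot: [3.14, 0.001, -2.911]
contact_force: [0.2, -0.4, -5.9]
grip_width: 0.022
grip_force: 49.4
```

```bash
python3 st.py; python3 rel.py .525 -.297 .126;python3 - <<'E'
from h import *
snap('wrist','w4.png')
E
```

```text
17.3 [0.605  0.0224 0.1907] [ 3.140e+00  1.000e-03 -2.911e+00] q6 -0.195 F [ 0.2 -0.4 -5.9] T [-0.008 -0.    -0.038] 0.022032168092337975 49.39311504364014
[ 151.  -292.7   64.1]
```

View pics/w4.png

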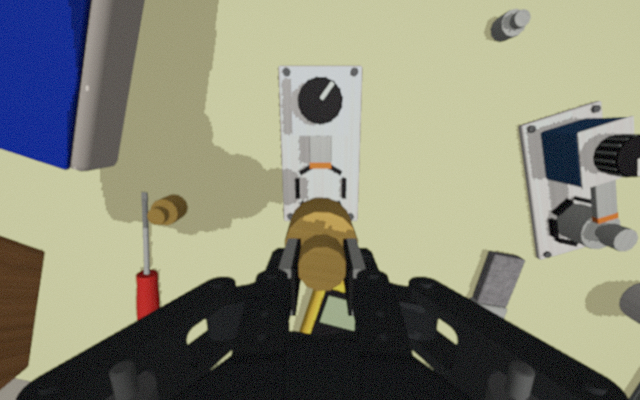

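The weight is held upright in the fingers and clear of the clamp. I'll carry it to the pan.

To row units: -174 mm / 400 = -0.435, -136 mm / 400 = -0.34.

Request:
{"fn": "step_arm", "kwargs": {
  "moves": [
    [0.03,-0.06,0,0,0],
    [0.075,-0.15,0,0,0],
    [0.125,-0.245,0,0,0],
    [0.175,-0.34,0,0,0],
    [0.225,-0.435,0,0,0]
  ]
}}

```text
time_s: 17.85
ee_pos: [0.5558, -0.1688, 0.1887]
tool_rot: [3.139, -0.001, -2.91]
contact_force: [0.5, -0.2, -5.6]
grip_width: 0.022
grip_force: 49.7
```

Request:
{"fn": "step_arm", "kwargs": {
  "moves": [
    [0.05,-0.095,0,0,0],
    [0.095,-0.1875,0,0,0],
    [0.1325,-0.255,0,0,0],
    [0.15,-0.29,0,0,0],
    [0.1525,-0.2975,0,0,0]
  ]
}}

```text
time_s: 18.35
ee_pos: [0.5239, -0.2988, 0.1886]
tool_rot: [3.139, -0.001, -2.913]
contact_force: [0.6, 0.2, -6.2]
grip_width: 0.0223
grip_force: 49.8
```

To row units: 54 mm / 400 = 0.135, 50 mm / 400 = 0.125.

Request:
{"fn": "step_arm", "kwargs": {
  "moves": [
    [0,0,0.0375,0,0],
    [0,0,0.075,0,0],
    [0,0,0.105,0,0],
    [0,0,0.125,0,0],
    [0,0,0.135,0,0]
  ]
}}

```text
time_s: 18.85
ee_pos: [0.5247, -0.2964, 0.1347]
tool_rot: [3.139, -0.001, -2.91]
contact_force: [0.1, 0.7, -5.4]
grip_width: 0.0219
grip_force: 49.8
```

```bash
python3 st.py; python3 rel.py .5255 -.297 .125
python3 - <<'E'
from h import *
snap('top','t5.png',(400,130,560,270),4)
E
```

```text
18.85 [ 0.5247 -0.2964  0.1347] [ 3.139e+00 -1.000e-03 -2.910e+00] q6 -0.747 F [ 0.1  0.7 -5.4] T [-0.008  0.027 -0.021] 0.021918220950013213 49.849820137023926
[-0.7 -0.7  9.7]
```

View pics/t5.png

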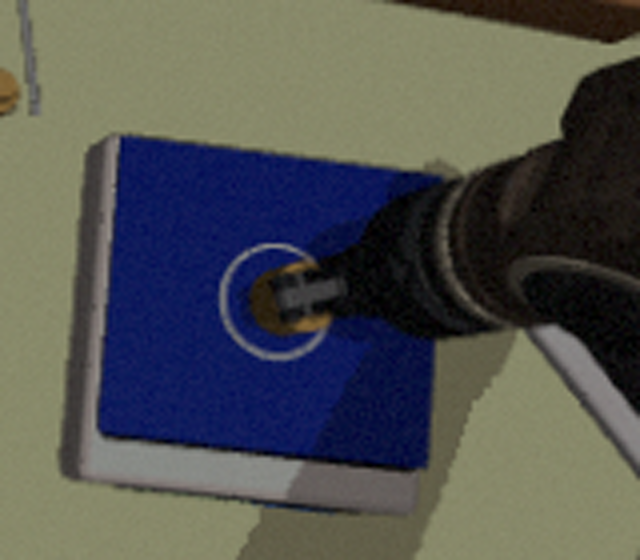

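The weight hangs over the white circle (circle centre about (276,302); the offset to the right is parallax). I'll lower it until it touches.

To row units: 8 mm / 400 = 0.02, 6 mm / 400 = 0.015.

Request:
{"fn": "step_arm", "kwargs": {
  "moves": [
    [0,0,0.005,0,0],
    [0,0,0.01,0,0],
    [0,0,0.015,0,0],
    [0,0,0.02,0,0],
    [0,0,0.02,0,0]
  ]
}}

```text
time_s: 19.4
ee_pos: [0.5247, -0.2974, 0.1276]
tool_rot: [3.14, 0.0, -2.911]
contact_force: [0.5, -0.2, -5.4]
grip_width: 0.0222
grip_force: 49.8
```

To row units: 2 mm / 400 = 0.005, 1.5 mm / 400 = 0.0038.

Request:
{"fn": "step_arm", "kwargs": {
  "moves": [
    [0,0,0.0013,0,0],
    [0,0,0.0025,0,0],
    [0,0,0.0038,0,0],
    [0,0,0.005,0,0],
    [0,0,0.005,0,0]
  ]
}}

```text
time_s: 19.9
ee_pos: [0.5248, -0.2973, 0.1258]
tool_rot: [3.14, 0.0, -2.911]
contact_force: [0.2, 0.2, -5.7]
grip_width: 0.0223
grip_force: 49.8
```

To row units: 1.5 mm / 400 = 0.0038, 1 mm / 400 = 0.0025.

Request:
{"fn": "step_arm", "kwargs": {
  "moves": [
    [0,0,0.0013,0,0],
    [0,0,0.0025,0,0],
    [0,0,0.0038,0,0],
    [0,0,0.0038,0,0],
    [0,0,0.0038,0,0]
  ]
}}

```text
time_s: 20.4
ee_pos: [0.5251, -0.2975, 0.1251]
tool_rot: [3.141, 0.001, -2.911]
contact_force: [-0.6, 1.4, 1.8]
grip_width: 0.0219
grip_force: 50.5
```

Contact: the wrist force has gone from −5.7 to +1.8 N. Now I'll release.

Request:
{"fn": "step_arm", "kwargs": {
  "moves": [
    [0,0,0,0,0.35],
    [0,0,0,0,0.45],
    [0,0,0,0,0.6],
    [0,0,0,0,0.7],
    [0,0,0,0,0.7]
  ]
}}

```text
time_s: 20.9
ee_pos: [0.5249, -0.2974, 0.1243]
tool_rot: [3.14, 0.0, -2.911]
contact_force: [-1.2, 0.6, 0.0]
grip_width: 0.0594
grip_force: 0.0
```

To row units: -110 mm / 400 = -0.275, -80 mm / 400 = -0.2.

Request:
{"fn": "step_arm", "kwargs": {
  "moves": [
    [0,0,-0.0125,0,0.7],
    [0,0,-0.05,0,0.7],
    [0,0,-0.125,0,0.7],
    [0,0,-0.2,0,0.7],
    [0,0,-0.275,0,0.7]
  ]
}}

```text
time_s: 21.4
ee_pos: [0.5247, -0.2974, 0.2358]
tool_rot: [3.14, 0.0, -2.911]
contact_force: [1.3, -0.9, 0.5]
grip_width: 0.0601
grip_force: 0.0
```

To row units: 120 mm / 400 = 0.3, 80 mm / 400 = 0.2.

Request:
{"fn": "step_arm", "kwargs": {
  "moves": [
    [0.1,0,0,0,0.7],
    [0.2,0,0,0,0.7],
    [0.3,0,0,0,0.7],
    [0.3,0,0,0,0.7],
    [0.3,0,0,0,0.7]
  ]
}}

```text
time_s: 21.9
ee_pos: [0.4076, -0.3253, 0.2351]
tool_rot: [3.141, 0.002, -2.912]
contact_force: [0.4, 0.1, 0.2]
grip_width: 0.0597
grip_force: 0.0
```

```bash
python3 st.py
python3 - <<'E'
from h import *
P=snap('scene','s6.png'); print(proj(P,[[.5255,-.297,.072],[.5255,-.297,.134]]))
E
```

```text
21.9 [ 0.4076 -0.3253  0.2351] [ 3.141e+00  2.000e-03 -2.912e+00] q6 -0.904 F [0.4 0.1 0.2] T [-0.014 -0.003 -0.008] 0.05968182644929126 0.0
[[232.04260254 107.18875353]
 [228.30028606  90.91913916]]
```

View pics/s6.png

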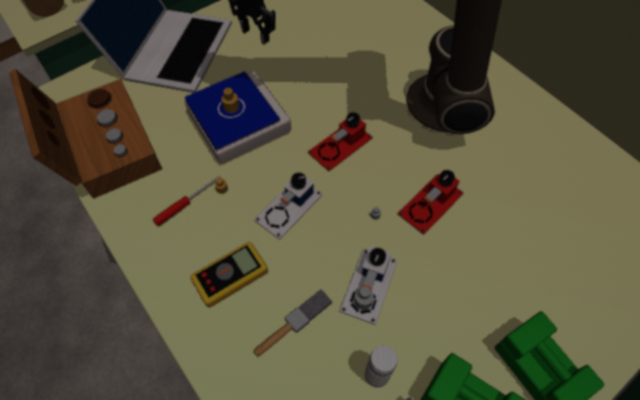

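The brass weight stands upright in the circle at (231,103), the steel weight is still clamped at (365,290), and everything else is where it was.

```bash
python3 -c "
from bench import ctrl; print(ctrl.sign_off())"
```

```text
the job is handed in; nothing more can be done
None
```

I unscrewed the brass weight's clamp to its open stop, set the weight upright in the middle of the scale's pan and let go, and handed the job in at about 22 s; the steel weight stayed clamped and nothing else looked moved, but sign-off returned no verdict.

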